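# Sweep the four-lever switch bank off

## Robot

A 6-joint arm with a two-finger parallel gripper is mounted at the origin on a cart in front of the work surface, level with it; the furniture and walls round the work are solid. World frame = base frame: x ahead of the robot, y to its left, z up, the work surface at z = 0. Lengths are in m, angles in degrees, forces in N, time in s.
With the tool pointing down it reaches from about 0.425 to 0.95 m from the base axis. Payload 3.5 kg.
Tool frame: the origin (TCP) lies between the finger pads, 19 mm behind the fingertips; this is the grasp point; z points along the fingers, y is the line along which they close (so a half turn about z gives the same grasp; the last joint's range is limited). The gripper opens to 85 mm and grips with 20 to 120 N. Pads are 22 mm wide; open, the fingers measure 114 mm over their backs; the gripper's body (76 mm by 85 mm) begins 54 mm behind the grasp point. The pads swing forward as they close: fully open they stand 13 mm farther back than shut.
Start: joints at [-71.677, 16.404, 90.338, -0, 73.258, -8.594], TCP at [0.306, -0.602, 0.25] pointing down, gripper open.
Joint ranges: [-158.93, 158.93], [-51.34, 127.21], [12.03, 142.37], [-87.48, 267.48], [13.55, 161.25], [-162.69, 162.69]. Speed limits (degrees/s): [159.86, 159.86, 180, 180, 180, 180].

## Interface

Orientations are given as a 3x3 rotation matrix whose columns are the frame's x, y, z axes.
In Python, from cell import r gives the robot as it stands.
- The arm moves only by the tool arm_command, never from a script. Its argument "series" is a list of rows, each a list of 7 numbers: the shift along the tool's x, y, z in cm, then the turn, a rotation vector about the tool's x, y, z in rad, then the opening in per cent of the stroke, from 0 (shut) to 100 (fully open). In form: [[tx, ty, tz, ax, ay, az, hand], ...]. A call has 1 to 12 rows; each row shifts and turns the commanded pose from where the row before left it, along the tool's axes as they then stand; what a row does not reach is not made up. A row lasts 1/8 s, in which the tool goes at most 62.5 mm and 10.7 degrees, less where a joint would pass 70% of its speed; a pose out of reach is approached as far as the arm can. A call with a gripper value outside its range is refused whole. The fingers move at their own pace and stop on an object; "force" is the grip in N (left out, the last holds). Time passes only in rows, so rows that do not move let the fingers close. It gives the time, the measured TCP pose, the force, the opening and the grip force at its end, in the units of the state.
- r.state(): the state, without advancing time (a new reading comes with each control period).
- r.read_camera(name): name is "scene" or "top" or "wrist"; returns the picture (420x560x3 uint8, blue, green, red); there is no depth.
- r.camera_params(name): a dict with "camera_matrix" (3x3 intrinsics, pixels), "R" (3x3) and "t" (3): a world point X has camera coordinates R X + t. Camera axes: x right, y down, z forward; pixel columns grow to the right and rows downward; lengths in m; the calibration is good to about 2 mm. The wrist camera is an equidistant fisheye: a pixel r from the principal point sees the ray r / f radians off the axis. A picture is of the moment at which its call begins: read the wrist's pose just before it. camera_params takes no time and is no camera call; for the wrist camera it gives the pose at the moment of the call.
- r.sign_off(): hands the job in; it is judged then, once.
The state is a dict: "time_s": time; "joint_positions": joint angles; "qd": joint speeds; "tau": joint torques, N m; "tcp_pos": TCP position; "tcp_rot": TCP orientation; "wrist_force": force on the tool from outside, world axes, zero at the start; "wrist_torque": the same for the moment, N m; "finger_gap": finger opening in m; "grasp_force": force on a finger pad.
Only numpy, scipy, OpenCV 4.12 (cv2) and the standard library are available. Lean on these libraries where they do the work, as an engineer would, in place of code of your own. Each camera call takes 0.05 s, during which the arm holds its last target. There are 200 camera calls.

## Task

Finished for the day: switch off the radio switch box that has four levers in a row. With a closed fingertip, drag along the row from its first lever (at the robot's right) to its last so that each upright lever falls over to off in turn, all in one drag, without lifting away from the row until all four are over. Leave the similar box with only two levers untouched; it stays on.

Things in the scene. Friction and masses are not known exactly. Their poses are not given: they have to be found in the camera images.
- bank: the four-lever switch box, fixed to the saw table by magnetic feet: grey steel, bare metal lid, 60 (x) x 240 (y) x 48 (z) mm, no cable. Origin: centre of its underside, on the table. y runs along the row, the way the levers fall to off. Lever pivots: x = 0, 52 mm above the origin, at y = -93, -39, +15, +69 mm (levers 1 to 4; lever 1 is at the robot's right)
- bank_lever_1 (a joint): first lever (y = -93 mm), a 9 mm steel rod with a 12 mm ball, ball centre 42 mm from the pivot. Rad: 0 on (nearly upright, leaning 12 degrees to -y, ball centre 93 mm above the table), 0.21 upright, 1.26 off (lying over to +y, 60 degrees from upright, ball top 79 mm above the table)
- bank_lever_2 (a joint): second lever (y = -39 mm), same form and values. A lever weighs 0.12 kg and falls over by its own weight once pushed past upright; that takes less than 1 N at the ball
- bank_lever_3 (a joint): third lever (y = +15 mm), same form and values. A fingertip end carried along the row towards +y at 86 mm above the table (5 mm either way) catches each standing lever and clears each fallen one
- bank_lever_4 (a joint): fourth and last lever (y = +69 mm), same form and values; when off its ball reaches y = +111 mm
- pair: the two-lever switch box, to be left alone: the same make, height and levers, but only 60 (x) x 124 (y) x 48 (z) mm, levers at y = -36 and +18 mm, both on (ball tops 99 mm above the table). Origin: centre of its underside; y along its row

How it is judged (in metres and radians):
On the way, in this order (a step that is already met when the one before it is completed fails the run):
1. levers 1 and 2 are over while lever 4 still stands (value of joint each of bank_lever_1, bank_lever_2 above 0.9 rad and value of joint bank_lever_4 below 0.5 rad), for 0.04 s.
2. all four levers are over (value of joint each of bank_lever_1, bank_lever_2, bank_lever_3, bank_lever_4 above 0.9 rad), for 0.1 s.
At the end, for the whole second after the job is handed in: all four levers of the four-lever box lie over on the off side (each joint beyond 0.9 rad of 1.26) (all of step 2); the robot touches nothing.
It fails at once if the TCP is lifted more than 200 mm above the foot of the four-lever box while lever 1 is over and another of its levers still stands (value of joint bank_lever_1 above 0.9 rad and z of the grasp point in the frame of bank above 0.2 m and value of joint any of bank_lever_2, bank_lever_3, bank_lever_4 below 0.5 rad).
It fails at once if the robot touches the two-lever box (contact force between any of the fingers, the arm and pair above 1 N).
It also fails if it takes over 32 s, if anything falls off the work surface, if the arm or the gripper's body presses on something with over 40 N, if the wrist force passes 120 N, or if a joint passes its speed limit or range.

## Working session

There is one attempt and no reset: what is moved stays moved. The work goes in short steps, Python scripts to look and compute and a tool call to move; the robot and the scene stay as the last step left them, time stands still between calls to the robot, and variables do not carry over. Pictures are saved under pics/ and viewed, at most 10 in all, crops included, and the job is handed in when it is done.

Besides the shell and the picture viewer there is one more tool, called after "Request:" in YAML: its name, and indented under it one key for each argument. arm_command: Moves the arm, as the interface text tells. Its arguments: {"type":"object","properties":{"series":{"type":"array","items":{"type":"array","items":{"type":"number"}}},"force":{"type":"number"}},"required":["series"]}

```bash
mkdir -p pics
python3 - <<'E'
from cell import r
import cv2,numpy as np
for n in("scene","top"):
    cv2.imwrite(f"pics/{n}0.png",r.read_camera(n))
    p=r.camera_params(n);print(n,np.round(p["camera_matrix"],1).tolist(),np.round(-p["R"].T@p["t"],3))
s=r.state();print(s["time_s"],np.round(s["tcp_rot"],3).tolist(),s["tcp_pos"])
E
```

```text
scene [[442.0, 0.0, 288.8], [0.0, 442.0, 214.2], [0.0, 0.0, 1.0]] [ 0.104 -0.59   0.443]
top [[474.4, 0.0, 274.5], [0.0, 474.4, 208.1], [0.0, 0.0, 1.0]] [ 0.398 -0.01   0.888]
0.1 [[0.892, 0.453, -0.001], [0.453, -0.892, 0.002], [0.0, -0.002, -1.0]] [ 0.30542407 -0.60132958  0.24876574]
```

View pics/scene0.png

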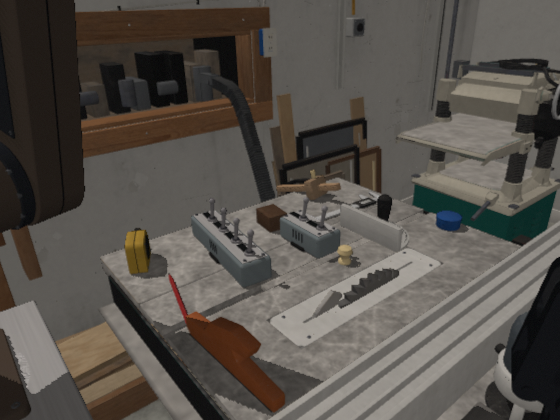

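View pics/top0.png

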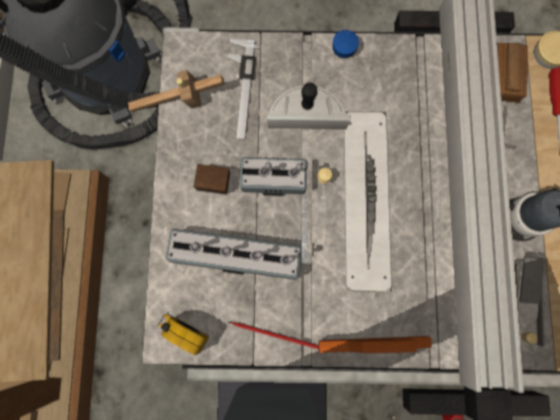

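The top view shows the four-lever bank around pixels (168–300, 228–278), and the pair around (240–307, 155–193). I'll enlarge both.

Run:
```python
from cell import r
import cv2,numpy as np
im=cv2.imread("pics/top0.png")[145:285,155:325]
cv2.imwrite("pics/c.png",cv2.resize(im,None,fx=4,fy=4,interpolation=cv2.INTER_CUBIC)[:, :])
p=r.camera_params("top");print(np.round(p["R"],3).tolist())
```

```text
[[0.014, -1.0, -0.004], [-0.982, -0.013, -0.189], [0.189, 0.007, -0.982]]
```

View pics/c.png

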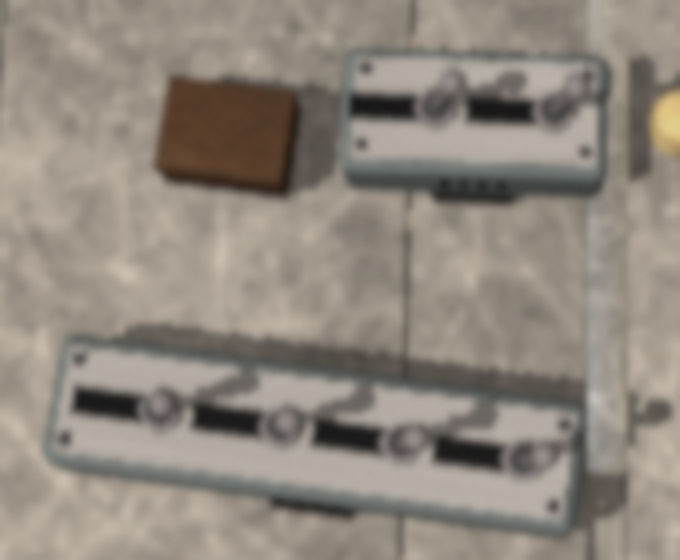

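The crop shows the bank lid corners at crop px (67,338), (583,405), (568,524) and (50,460). The lever bases sit at about (160,408), (283,425), (403,441) and (522,459). The slots run left of the levers, so off is to the left (+y).

```bash
cat > h.py <<'E'
from cell import r
import numpy as np
def back(n,uv,z):
    p=r.camera_params(n);K,R,t=map(np.array,(p["camera_matrix"],p["R"],p["t"]))
    c=-R.T@t;d=R.T@np.linalg.inv(K)@[uv[0],uv[1],1]
    return c+d*(z-c[2])/d[2]
E
python3 - <<'E'
from h import *
f=lambda u,v:((u+.5)/4-.5+155,(v+.5)/4-.5+145)
L=np.array([back("top",f(*q),.048) for q in[(67,338),(583,405),(568,524),(50,460)]])
print(L.round(4)); c=L.mean(0);print("c",c)
print("sizes",np.linalg.norm(L[0]-L[1]),np.linalg.norm(L[1]-L[2]))
y=(L[0]-L[1]+L[3]-L[2])[:2];y/=np.linalg.norm(y);x=np.array([y[1],-y[0]]);print("y",y,"yaw",np.degrees(np.arctan2(-y[0],y[1])))
for q in[(522,459),(403,441),(283,425),(160,408)]:
    P=back("top",f(*q),.054);d=(P-c)[:2];print(P.round(4),"bank x,y",d@x,d@y)
for n,s in((1,-93),(4,69),("end",150),("start",-150)):print(n,c[:2]+y*s/1000)
print("pair",[back("top",f(*q),.048).round(3) for q in[(345,55),(607,58),(602,180),(345,170)]])
print(r.state()["tcp_pos"])
E
```

```text
[[ 0.5183  0.1794  0.048 ]
 [ 0.4915 -0.0513  0.048 ]
 [ 0.439  -0.045   0.048 ]
 [ 0.4638  0.1839  0.048 ]]
c [0.47815926 0.06677304 0.048     ]
sizes 0.23232158125784874 0.05280969464734654
y [0.11163247 0.99374956] yaw -6.409428610836897
[ 0.4667 -0.0244  0.054 ] bank x,y -0.0012213816126336638 -0.09188938721862613
[0.4738 0.0279 0.054 ] bank x,y 4.628762018674294e-05 -0.03909927361985693
[0.4801 0.0809 0.054 ] bank x,y 0.0003922979050850224 0.014215475282585583
[0.4869 0.1353 0.054 ] bank x,y 0.0010102566122088732 0.06910965321468963
1 [ 0.46777744 -0.02564566]
4 [0.4858619  0.13534176]
end [0.49490413 0.21583548]
start [ 0.46141439 -0.08228939]
pair [array([0.651, 0.059, 0.048]), array([ 0.652, -0.062,  0.048]), array([ 0.594, -0.06 ,  0.048]), array([0.597, 0.057, 0.048])]
[ 0.30542407 -0.60132958  0.24876574]
```

The fit is good: the pivots land within about 1 mm of their given places. Before I cross it, I need the height of the metal rail between the start pose and the bank.

Run:
```python
from h import *
def plane(n,a,b):
    p=r.camera_params(n);K,R,t=map(np.array,(p["camera_matrix"],p["R"],p["t"]));c=-R.T@t
    ray=lambda q:R.T@np.linalg.inv(K)@[*q,1]
    m=np.cross(ray(a),ray(b));m/=np.linalg.norm(m);return m,m@c
for T in([(442,0),(475,385)],[(491,0),(515,385)]):
  for S in([(560,203),(275,412)],[(560,245),(340,412)]):
    m1,d1=plane("top",*T);m2,d2=plane("scene",*S)
    for x in(.2,.4,.6):
        A=np.array([m1[1:],m2[1:]]);print(T[0],S[0],x,np.linalg.solve(A,[d1-m1[0]*x,d2-m2[0]*x]).round(3))
import cv2
a=cv2.imread("pics/top0.png")[:,400:];b=cv2.imread("pics/scene0.png")[180:,240:]
cv2.imwrite("pics/d.png",np.hstack([cv2.resize(a,(229,600)),cv2.resize(b,(571,428)) if 0 else cv2.copyMakeBorder(cv2.resize(b,(571,428)),0,172,0,0,0)]))
```

```text
(442, 0) (560, 203) 0.2 [-0.337  0.072]
(442, 0) (560, 203) 0.4 [-0.331  0.075]
(442, 0) (560, 203) 0.6 [-0.325  0.078]
(442, 0) (560, 245) 0.2 [-0.353  0.033]
(442, 0) (560, 245) 0.4 [-0.35   0.028]
(442, 0) (560, 245) 0.6 [-0.347  0.023]
(491, 0) (560, 203) 0.2 [-0.374  0.126]
(491, 0) (560, 203) 0.4 [-0.372  0.136]
(491, 0) (560, 203) 0.6 [-0.371  0.146]
(491, 0) (560, 245) 0.2 [-0.389  0.095]
(491, 0) (560, 245) 0.4 [-0.39   0.098]
(491, 0) (560, 245) 0.6 [-0.392  0.101]
```

View pics/d.png

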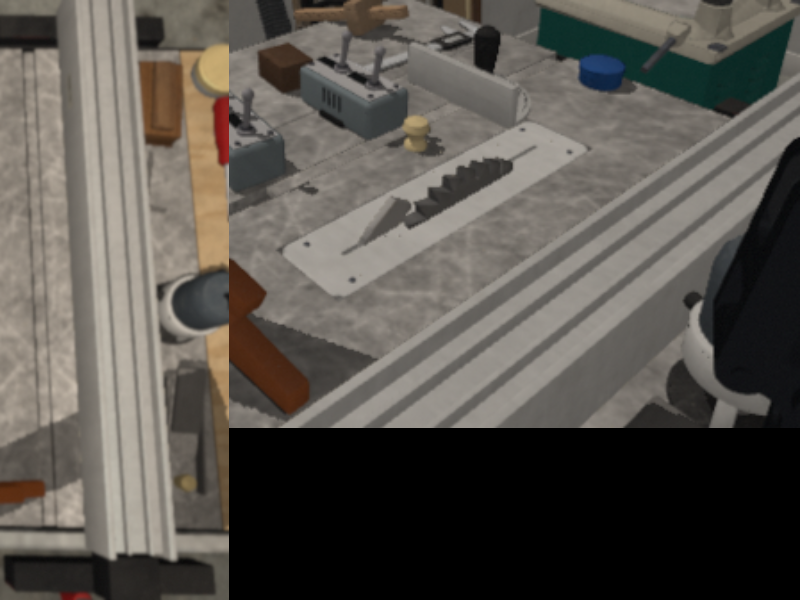

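The enlarged views show the fence running across at y≈-0.35. Its top is at about 0.08–0.10 m, so a tip height of 0.23 m clears it. I'll close and turn first, then travel.

Request:
arm_command:
  series:
    - [0,0,0,0,0,0.147,0]
    - [0,0,0,0,0,0.147,0]
    - [0,0,0,0,0,0.147,0]
    - [0,0,0,0,0,0.147,0]
    - [0,0,0,0,0,0,0]
    - [0.7,-4,0,0,0,0,0]
    - [0.7,-4,0,0,0,0,0]
    - [0.7,-4,0,0,0,0,0]
    - [0.7,-4,0,0,0,0,0]
    - [0.7,-4,0,0,0,0,0]
    - [0.7,-4,0,0,0,0,0]
    - [0.7,-4,0,0,0,0,0]

```text
time_s: 1.6
tcp_pos: [0.3874, -0.3282, 0.2499]
tcp_rot: [[0.993, -0.115, 0.0], [-0.115, -0.993, 0.0], [0.0, -0.0, -1.0]]
wrist_force: [0.3, 0.1, -0.8]
finger_gap: 0.0002
grasp_force: 0.0
```

Request:
arm_command:
  series:
    - [0.7,-4,0,0,0,0,0]
    - [0.7,-4,0,0,0,0,0]
    - [0.7,-4,0,0,0,0,0]
    - [0.7,-4,0,0,0,0,0]
    - [0.7,-4,0,0,0,0,0]
    - [0,0,0,0,0,0,0]
    - [0,0,0,0,0,0,0]

```text
time_s: 2.48
tcp_pos: [0.4455, -0.1353, 0.25]
tcp_rot: [[0.993, -0.116, -0.0], [-0.116, -0.993, -0.0], [-0.0, 0.0, -1.0]]
wrist_force: [0.5, -0.1, 0.1]
finger_gap: -0.0001
grasp_force: 0.0
```

Request:
arm_command:
  series:
    - [0.45,-1.5,0,0,0,0,0]
    - [0.45,-1.5,2.5,0,0,0,0]
    - [0,0,4,0,0,0,0]
    - [0,0,4,0,0,0,0]
    - [0,0,3,0,0,0,0]
    - [0,0,1,0,0,0,0]
    - [0,0,0,0,0,0,0]
    - [0,0,0,0,0,0,0]

```text
time_s: 3.48
tcp_pos: [0.4592, -0.1069, 0.1066]
tcp_rot: [[0.993, -0.118, 0.003], [-0.118, -0.993, -0.001], [0.003, 0.001, -1.0]]
wrist_force: [0.2, -0.3, 0.1]
finger_gap: -0.0003
grasp_force: 0.0
```

Run:
```python
from h import *
import cv2
a=cv2.resize(r.read_camera("top")[185:325,155:355],(800,560),interpolation=cv2.INTER_CUBIC)
cv2.imwrite("pics/e.png",a)
```

```text
(no output)
```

View pics/e.png

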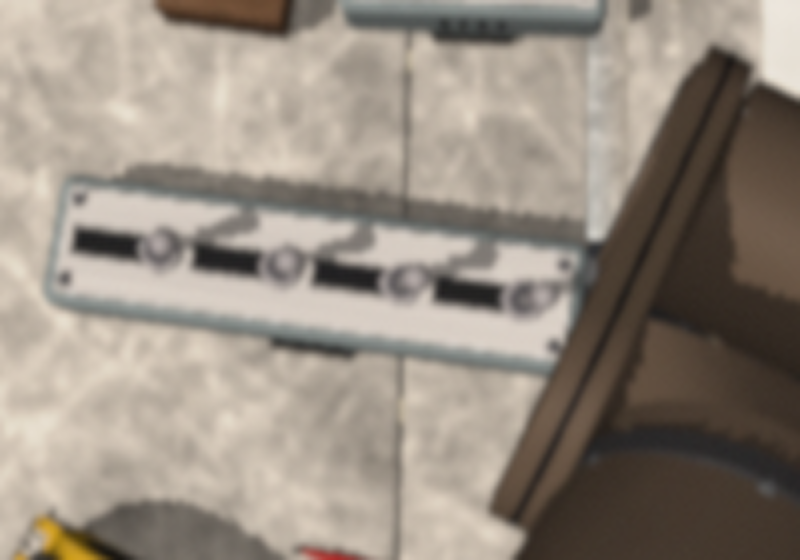

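The bank is unmoved with all levers standing, and the tip is at 0.0876 m, in line and just short of lever 1. I'll start the drag at 8 cm/s.

Request:
arm_command:
  series:
    - [-0.1,-1,0.1,0,0,0,0]
    - [0,-1,0,0,0,0,0]
    - [0,-1,0,0,0,0,0]
    - [0,-1,0,0,0,0,0]
    - [0,-1,0,0,0,0,0]
    - [0,-1,0,0,0,0,0]
    - [0,-1,0,0,0,0,0]
    - [0,-1,0,0,0,0,0]
    - [0,-1,0,0,0,0,0]
    - [0,-1,0,0,0,0,0]
    - [0,-1,0,0,0,0,0]
    - [0,-1,0,0,0,0,0]

```text
time_s: 5.03
tcp_pos: [0.4714, 0.0135, 0.1042]
tcp_rot: [[0.993, -0.118, 0.0], [-0.118, -0.993, -0.0], [0.0, 0.0, -1.0]]
wrist_force: [-0.1, 0.4, 0.2]
finger_gap: 0.0004
grasp_force: 0.1
```

Request:
arm_command:
  series:
    - [0,-1,0,0,0,0,0]
    - [0,-1,0,0,0,0,0]
    - [0,-1,0,0,0,0,0]
    - [0,-1,0,0,0,0,0]
    - [0,-1,0,0,0,0,0]
    - [0,-1,0,0,0,0,0]
    - [0,0,0,0,0,0,0]
    - [0,0,0,0,0,0,0]

```text
time_s: 6.02
tcp_pos: [0.4782, 0.0725, 0.104]
tcp_rot: [[0.993, -0.118, -0.0], [-0.118, -0.993, -0.0], [-0.0, 0.0, -1.0]]
wrist_force: [1.0, -0.8, -0.8]
finger_gap: -0.0001
grasp_force: 0.0
```

Run:
```python
from h import *
import cv2
a=cv2.resize(r.read_camera("scene")[180:300,160:360],(800,480),interpolation=cv2.INTER_CUBIC)
cv2.imwrite("pics/f.png",a)
```

```text
(no output)
```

View pics/f.png

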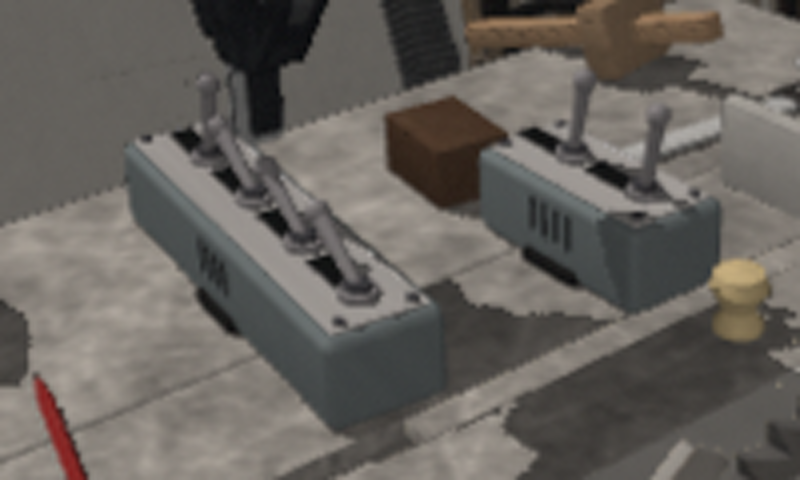

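Levers 1–3 lie over, lever 4 stands at crop px (207,80), and the pair is still on. I'll continue the drag.

Request:
arm_command:
  series:
    - [0,-1,0,0,0,0,0]
    - [0,-1,0,0,0,0,0]
    - [0,-1,0,0,0,0,0]
    - [0,-1,0,0,0,0,0]
    - [0,-1,0,0,0,0,0]
    - [0,-1,0,0,0,0,0]
    - [0,-1,0,0,0,0,0]
    - [0,-1,0,0,0,0,0]
    - [0,-1,0,0,0,0,0]
    - [0,-1.5,0,0,0,0,0]
    - [0,-1.5,0,0,0,0,0]
    - [0,0,0,0,0,0,0]

```text
time_s: 7.58
tcp_pos: [0.4926, 0.1928, 0.1041]
tcp_rot: [[0.993, -0.116, 0.0], [-0.116, -0.993, 0.0], [0.0, -0.0, -1.0]]
wrist_force: [0.5, -0.7, -0.2]
finger_gap: -0.0001
grasp_force: 0.0
```

Run:
```python
from h import *
import cv2
a=cv2.resize(r.read_camera("scene")[180:300,160:360],(800,480),interpolation=cv2.INTER_CUBIC)
cv2.imwrite("pics/g.png",a)
```

```text
(no output)
```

View pics/g.png

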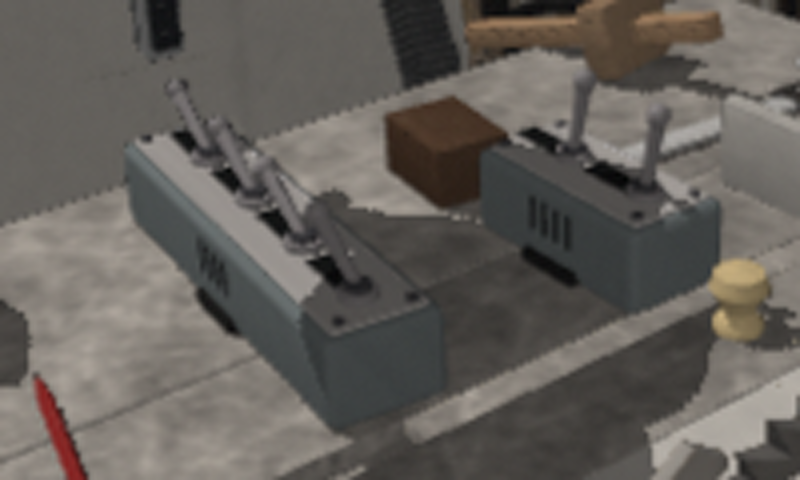

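All four levers lie over, and both of the pair's levers still stand. I'll move clear and lift.

Request:
arm_command:
  series:
    - [0,-1,0,0,0,0,0]
    - [0,-1,-2,0,0,0,0]
    - [0,0,-4,0,0,0,0]
    - [0,0,-4,0,0,0,0]
    - [0,0,0,0,0,0,0]
    - [0,0,0,0,0,0,0]
    - [0,0,0,0,0,0,0]

```text
time_s: 8.5
tcp_pos: [0.4938, 0.2113, 0.2021]
tcp_rot: [[0.993, -0.118, -0.003], [-0.118, -0.993, -0.001], [-0.003, 0.001, -1.0]]
wrist_force: [0.0, 0.0, 0.7]
finger_gap: -0.0002
grasp_force: 0.0
```

```bash
python3 -c "
from cell import r
print(r.state()['tcp_pos'], r.sign_off())"
```

```text
the job is handed in; nothing more can be done
[0.49380467 0.21127522 0.20209921] None
```

All four levers of the four-lever box were put to off in one pass along the row, with a 0.4 s pause before lever 4 but no lift; the two-lever box stayed on and untouched, and the job was handed in at about 8.5 s (no verdict was shown).

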